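# Hold a twine reel against the dispenser's brake while its axle is fitted

## Task

The twine dispenser is empty and there are teaspoons to tie up: draw the reel of straw-coloured twine straight up off its post on the wooden stand, set it flat on the dispenser's steel deck and push it back against the sprung brake shoe until its bore is right over the axle hole, without driving the shoe to the end of its travel. Finish while still holding the reel there with a steady push, gripper on it, so that I can push the axle up from below; do not let go. Leave the other reels and the china and spoon around in their places.

Things in the scene. Friction and masses are not known exactly. Their poses are not given: they have to be found in the camera images.
- reel_straw: The reel to load: wooden flanges, wound with straw-coloured (pale tan) twine. Flange diameter 56 mm, height 40 mm, through bore 18 mm, about 110 g. Stands upright on one of the three posts of the stand (which one varies). Origin: centre of its underside; z = its axis, up. It can be gripped across the flanges (56 mm) from above. A ring of the twine's colour is painted on its top.
- reel_red: Reel of the same size with dark red twine, on another post of the stand; to be left alone. Origin: centre of its underside. A ring of the twine's colour is painted on its top.
- reel_green: Reel of the same size with dark green twine, on another post of the stand; to be left alone. Origin: centre of its underside. A ring of the twine's colour is painted on its top.
- stand: Fixed wooden board 80 x 300 mm (its x, y), top 15 mm above the worktop; reels stand on it. Three upright steel posts, 11 mm thick, along its y axis at y = -105, 0, +105 mm, tops 75 mm above the worktop, 20 mm above a reel's top. Origin: centre of its underside. Mind the cupboard's rail overhead: 0.60 m ahead of the base and beyond, 0.455 m above the worktop.
- dispenser: Fixed dark green metal twine dispenser. Origin: on the axle's axis, at worktop height; x axis (level): from the open front toward the brake and back column, the direction to push. Column at x = 65 to 79 mm, 119 mm high; a 26 mm spring barrel reaches forward from it to x = 45 mm at the shoe's height. Foot plate x = -58 to 102 mm, 96 mm wide, 12 mm high.
- axle_hole (a point): Centre of the 14 mm axle hole (the end of the 11 mm brass axle just visible in it), on the top face of the bare steel deck, 81 mm above the worktop; axes as the dispenser's. The deck is level, 6 mm thick, 46 mm wide (narrower than the reel), from x = -46 to +66 mm of this point, open at the front, at both sides and below.
- brake_shoe (a joint): Travel of the sprung brake shoe in m: 0 at rest, grows as it is pushed back along the dispenser's +x, hard end at 0.012. A reel slid along the deck touches it when its axis is 6 mm short of the hole; the bore is right over the hole at 0.006. The spring pushes back with 5 N at first touch and 1 N more for each mm, so 11 N at 0.006.
- shoe_face (a point): Point in the middle of the brake shoe, moving with it, 20 mm above the deck, where the rim of a seated reel lies (28 mm from the reel's axis); at rest 22 mm from the axle hole along x. The shoe is an upright vee of two grey felt pads, 26 mm tall, about 40 mm wide in all, each turned 30 degrees inward, so that a centred reel touches both. Axes as the dispenser's.
- cup_near: Blue and white china cup, 82 x 108 x 56 mm, standing near the work; to be left alone. Origin: centre of its underside.
- egg_cup_near: Blue and white egg cup, 47 x 47 x 50 mm, standing near the work; to be left alone. Origin: centre of its underside.
- spoon_near: Teaspoon, 135 mm long, lying to the right of the work; to be left alone. Origin: its middle, on the worktop.

How it is judged (in metres and radians):
On the way:
1. the straw-coloured reel has been drawn up clear of its post, still upright (z of reel_straw in the frame of stand above 0.077 m and angle between reel_straw's own z axis and vertical below 0.3 rad and contact force between reel_straw and stand below 0.1 N), for 0.1 s.
At the end, for the whole second after the job is handed in: For the last second the fingers hold the straw reel flat on the deck (within 3 mm, tilt under 0.07 rad), its 18 mm bore within 3.5 mm of the centre of the hole for the 11 mm axle, pressed steadily on the shoe with 7 to 17 N, the shoe 3 to 9 mm back (horizontal distance between reel_straw and axle_hole below 0.0035 m and z of reel_straw in the frame of axle_hole between -0.003 and 0.003 m and angle between reel_straw's own z axis and vertical below 0.07 rad and value of joint brake_shoe between 0.003 and 0.009 m and contact force between reel_straw and brake_shoe between 7 and 17 N and contact force between the fingers and reel_straw above 3 N and linear speed of reel_straw below 0.01 m/s); the arm keeps its last pose, push and grip.
It fails at once if the brake shoe is driven to the end of its travel (value of joint brake_shoe above 0.0115 m).
It fails at once if another reel is disturbed (moved more than 15 mm) (distance of any of reel_red, reel_green from where it was at the start of the episode above 0.015 m).
It fails at once if the cup, egg cup or spoon is disturbed (moved more than 15 mm) (distance of any of cup_near, egg_cup_near, spoon_near from where it was at the start of the episode above 0.015 m).
It also fails if it takes over 42 s, if anything falls off the work surface, if the arm or the gripper's body presses on something with over 40 N, if the wrist force passes 120 N, or if a joint passes its speed limit or range.

## Robot

A 6-joint arm with a two-finger parallel gripper is mounted at the origin on a cart in front of the work surface, level with it; the furniture and walls round the work are solid. World frame = base frame: x ahead of the robot, y to its left, z up, the work surface at z = 0. Lengths are in mm, angles in rad, forces in N, time in s.
With the tool pointing down it reaches from about 350 to 875 mm from the base axis. Payload 4.2 kg.
Tool frame: the origin (TCP) lies between the finger pads; the fingertips stand 25 mm ahead of it and the grasp point (between the pads) lies 6 mm ahead of it; z points along the fingers, y is the line along which they close (so a half turn about z gives the same grasp; the last joint's range is limited). The gripper opens to 85 mm and grips with 20 to 120 N. Pads are 22 mm wide; open, the fingers measure 114 mm over their backs; the gripper's body (76 mm by 85 mm) begins 54 mm behind the grasp point. The pads swing forward as they close: fully open they stand 13 mm farther back than shut.
Start: joints at [1.526, 0.385, 0.008, 0, -1.194, -0.259], TCP at [186.935, 596.368, 256.312] pointing down, gripper open.
Joint ranges: [-3.14, 3.14], [-1.21, 2.06], [-1.07, 1.41], [-3.16, 2.05], [-2.99, -0.16], [-3.1, 3.1]. Speed limits (rad/s): [2.79, 2.79, 3.14, 3.14, 3.14, 3.14].

## Interface

Orientations are given as a unit quaternion [x, y, z, w].
In Python, from bench import arm gives the robot as it stands.
- The arm moves only by the shell command python3 -m pendant 'ROWS'. ROWS is JSON, a list of rows, each a list of 7 numbers: the shift along the tool's x, y, z in m, then the turn, a rotation vector about the tool's x, y, z in degrees, then the finger opening in m, from 0 to 0.0854. In form: [[x, y, z, wx, wy, wz, fingers], ...]. A call has 1 to 12 rows; each row shifts and turns the commanded pose from where the row before left it, along the tool's axes as they then stand; what a row does not reach is not made up. A row lasts 1/10 s, in which the tool goes at most 50 mm and 8.59 degrees, less where a joint would pass 70% of its speed; a pose out of reach is approached as far as the arm can. A call is refused whole if a number of a shift passes 0.05 or a number of a turn 8.59, either way. A call with a gripper value outside its range is refused whole. The fingers move at their own pace and stop on an object; the grip force is fixed at half the most. Time passes only in rows, so rows that do not move let the fingers close. It gives the time, the measured TCP pose, the force, the opening and the grip force at its end, in the units of the state.
- arm.read_state(): the state, without advancing time (a new reading comes with each control period).
- arm.get_image(name): name is "scene" or "top" or "wrist"; returns a dict with "image" (420x560x3 uint8, red, green, blue), "fx", "fy", "cx", "cy" (pixels), "xyz" and "rotation" of the camera in the world. Camera axes: x right, y down, z forward; pixel columns grow to the right and rows downward; lengths in mm; the calibration is good to about 2 mm. A picture is of the moment at which its call begins. There is no depth.
- arm.job_done(): hands the job in; it is judged then, once.
The state is a dict: "clock": time; "joints": joint angles; "joint_vel": joint speeds; "joint_efforts": joint torques, N m; "position": TCP position; "ee_rot": TCP orientation; "contact_force": force on the tool from outside, world axes, zero at the start; "wrist_torque": the same for the moment, N m; "gripper_width": finger opening in mm; "grasp_force": force on a finger pad.
Only numpy, scipy, OpenCV 4.12 (cv2) and the standard library are available. Lean on these libraries where they do the work, as an engineer would, in place of code of your own. Each camera call takes 0.05 s, during which the arm holds its last target. There are 200 camera calls.

## Working session

There is one attempt and no reset: what is moved stays moved. The work goes in short steps, Python scripts to look and compute and a shell command to move; the robot and the scene stay as the last step left them, time stands still between calls to the robot, and variables do not carry over. Pictures are saved under pics/ and viewed, at most 10 in all, crops included, and the job is handed in when it is done.

```bash
mkdir -p pics; ls; python3 - <<'E'
from bench import arm
import cv2,numpy as np,json
s=arm.read_state();print({k:np.round(v,3).tolist() for k,v in s.items()})
for n in("scene","top"):
    d=arm.get_image(n);cv2.imwrite(f"pics/{n}0.png",d["image"][:,:,::-1])
    print(n,d["fx"],d["cx"],d["cy"],np.round(d["xyz"],1),np.round(d["rotation"],4).tolist())
E
```

```text
pics
{'clock': 0.0, 'joints': [1.526, 0.386, 0.007, -0.001, -1.194, -0.259], 'joint_vel': [0.001, 0.001, 0.001, 0.002, -0.001, 0.001], 'joint_efforts': [-0.001, -39.229, 18.84, 4.186, -0.005, 0.0], 'position': [186.749, 595.869, 255.202], 'ee_rot': [0.988, -0.151, -0.0, 0.001], 'contact_force': [-0.229, -0.347, 0.044], 'wrist_torque': [0.059, 0.054, 0.073], 'grasp_force': 0.0, 'gripper_width': 85.32}
scene 489.4941637187549 274.49057035671643 216.13450523196974 [   40.  -1122.1   558.6] [0.8062, -0.2042, 0.1288, -0.5402]
top 398.4660928949464 281.073960594337 212.3433133502135 [ 346.2  -98.6 1122.2] [-0.6726, 0.7331, -0.0743, 0.0681]
```

View pics/top0.png

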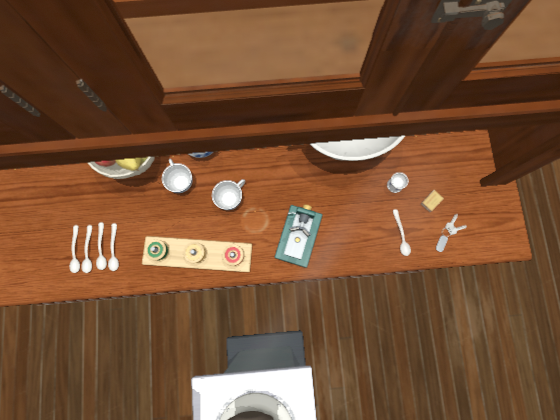

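View pics/scene0.png

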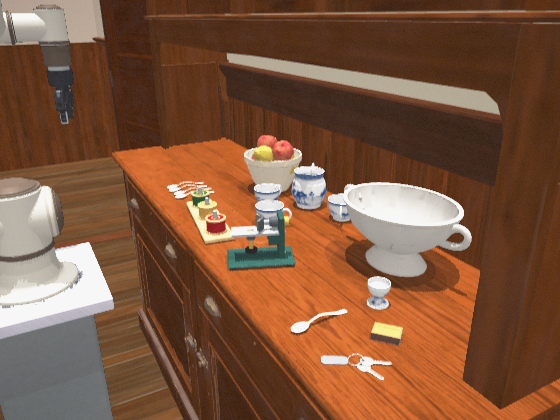

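The top view shows the stand, with green (157,250), straw (194,253) in the middle and red (233,256), and the dispenser near (299,236) with its column at the back. I'll take an enlarged crop for detail.

```bash
cat > h.py <<'E'
import numpy as np,cv2
from scipy.spatial.transform import Rotation as R
from bench import arm
def rot(d):
    r=np.array(d["rotation"],float); return R.from_quat(r).as_matrix() if r.size==4 else r.reshape(3,3)
def ray(d,u,v,z):
    w=rot(d)@np.array([(u-d["cx"])/d["fx"],(v-d["cy"])/d["fy"],1]); c=np.array(d["xyz"]); return c+w*(z-c[2])/w[2]
def proj(d,p):
    q=rot(d).T@(np.array(p,float)-d["xyz"]); return [d["fx"]*q[0]/q[2]+d["cx"],d["fy"]*q[1]/q[2]+d["cy"]]
E
python3 - <<'E'
from h import *
d=arm.get_image("top");im=d["image"][:,:,::-1]
c=np.vstack([cv2.resize(im[195:275,135:335],None,fx=4,fy=4,interpolation=cv2.INTER_CUBIC)])
cv2.imwrite("pics/topc.png",c)
for n,u,v,z in(("green",157,250,55),("straw",194,253,55),("red",233,256,55),("disp",299,236,81)):print(n,ray(d,u,v,z).round(1))
hsv=cv2.cvtColor(d["image"],cv2.COLOR_RGB2HSV)
m=cv2.inRange(hsv,(65,60,20),(100,255,140));m[:,:260]=0;m[:,335:]=0;m[:195]=0
k=cv2.connectedComponentsWithStats(m);print(k[2][1:][k[2][1:,4]>20])
cs=max(cv2.findContours(m,0,2)[0],key=cv2.contourArea);r=cv2.minAreaRect(cs);print(r)
for p in cv2.boxPoints(r):print(p,ray(d,*p,12).round(1))
# board
m=cv2.inRange(hsv,(12,60,150),(30,190,255));m[:,:135]=0;m[:,258:]=0;m[:230]=0;m[280:]=0
cs=max(cv2.findContours(m,0,2)[0],key=cv2.contourArea);r=cv2.minAreaRect(cs);print(r)
for p in cv2.boxPoints(r):print(p,ray(d,*p,15).round(1))
E
```

```text
green [489.8 222.9  55. ]
straw [473.2 124.3  55. ]
red [456.2  20.8  55. ]
disp [ 491.2 -158.6   81. ]
[[296 207  20  12  75]]
((305.1999816894531, 211.90000915527344), (19.922346115112305, 6.640782356262207), 18.434946060180664)
[294.69998 211.90001] [ 570.6 -157.    12. ]
[296.79996 205.60002] [ 588.4 -164.7   12. ]
[315.69998 211.90001] [ 565.5 -216.5   12. ]
[313.6 218.2] [ 547.9 -208.7   12. ]
((195.99996948242188, 254.5), (121.99998474121094, 48.99999237060547), -0.0)
[134.99997 279.     ] [420.6 296.9  15. ]
[134.99997 230.     ] [556.8 295.2  15. ]
[256.99997 230.     ] [527.4 -46.4  15. ]
[256.99997 279.     ] [391.8 -36.4  15. ]
```

View pics/topc.png

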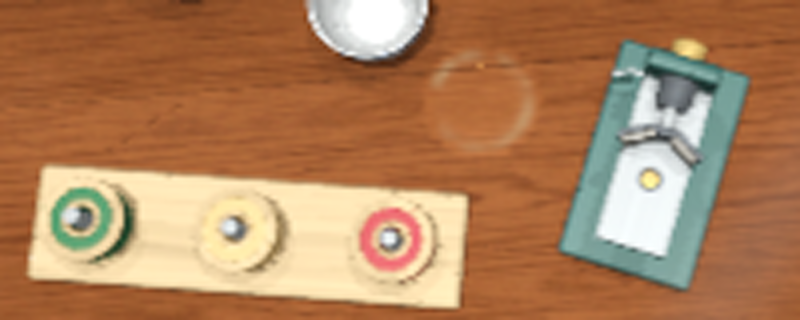

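The crop (4×, offset 135,195) shows the straw reel at (239,233) with its post tip at (232,228), the brass axle at (650,180), deck front corners at (597,238) and (663,257), and the vee of the shoe at (663,130). The egg cup and spoon are far to the right; the cup is at (368,10).

```bash
python3 - <<'E'
from h import *
d=arm.get_image("top")
f=lambda x,y,z:ray(d,135+(x+.5)/4-.5,195+(y+.5)/4-.5,z)[:2]
B=[f(*p,15) for p in((43,167),(468,195),(461,307),(28,278))]
F=[f(*p,12) for p in((625,40),(748,75),(688,290),(560,250))]
print("board",np.round(B,1).tolist(),np.mean(B,0)); v=(B[0]-B[1]+B[3]-B[2]);print("ydir",np.degrees(np.arctan2(-v[0],v[1])))
print("foot",np.round(F,1).tolist());
v=F[0]-F[3]+F[1]-F[2];a=np.arctan2(v[1],v[0]);c=np.mean(F,0);print("yaw",np.degrees(a),"axle from foot",c-22*np.array([np.cos(a),np.sin(a)]))
print("axle",f(650,180,80))
D=[f(*p,81) for p in((597,238),(663,257))];w=D[0]-D[1];a2=np.arctan2(-w[0],w[1]);print("deck",D,np.degrees(a2),np.mean(D,0)+46*np.array([np.cos(a2),np.sin(a2)]))
e=f(646,75,81)-D[0];print(np.degrees(np.arctan2(e[1],e[0])))
print("reel",f(239,233,55),"post",f(232,228,75))
d2=arm.get_image("wrist");print(d2["xyz"],np.round(rot(d2),2).tolist(),d2["fx"]);s=arm.read_state();print(s["position"],np.round(R.from_quat(s["ee_rot"]).as_matrix(),3).tolist())
E
```

```text
board [[536.2, 266.5], [491.0, -28.7], [414.2, -18.4], [459.7, 278.2]] [475.28099825 124.37782053]
ydir -8.711826206276053
foot [[592.7, -148.1], [559.8, -232.8], [412.5, -175.4], [447.6, -89.5]]
yaw -21.64567380300977 axle from foot [ 482.7187868  -153.33791008]
axle [ 482.14713111 -152.86872056]
deck [array([ 447.04017806, -114.76742161]), array([ 431.03321599, -156.51192507])] -20.97935984818073 [ 481.98733236 -152.10912761]
-21.741341442802156
reel [473.46223668 123.33311756] post [474.75969877 123.61892831]
[265.52837972 572.21217152 374.22255179] [[-0.3, -0.9, -0.3], [-0.95, 0.28, 0.09], [0.0, 0.32, -0.95]] 330.31576582112626
[186.87214734 596.16504619 255.76986768] [[0.954, -0.299, -0.0], [-0.299, -0.954, -0.001], [0.0, 0.001, -1.0]]
```

```bash
python3 -m pendant '[[0,0,0,0,0,4.1,0.0854],[0.02,0.015,0,0,0,0,0.0854],[0.04,0.03,0,0,0,0,0.0854],[0.04,0.03,0,0,0,0,0.0854],[0.04,0.03,0,0,0,0,0.0854],[0.04,0.03,0,0,0,0,0.0854],[0.04,0.03,0,0,0,0,0.0854],[0.04,0.03,0,0,0,0,0.0854],[0.04,0.03,0,0,0,0,0.0854],[0.04,0.03,0,0,0,0,0.0854],[0.03,0.025,0,0,0,0,0.0854]]'
python3 -m pendant '[[0.03,0.02,0.01,0,0,0,0.0854],[0.02,0.012,0.02,0,0,0,0.0854],[0.01,0.007,0.02,0,0,0,0.0854],[0.011,0.005,0.01,0,0,0,0.0854],[0,0,0,0,0,0,0.0854],[0,0,0,0,0,0,0.0854],[0,0,0,0,0,0,0.0854],[0,0,0,0,0,0,0.0854]]'
python3 - <<'E'
from h import *
s=arm.read_state();print(s["clock"],s["position"],R.from_quat(s["ee_rot"]).as_matrix().round(3).tolist())
d=arm.get_image("wrist");cv2.imwrite("pics/w1.png",d["image"][:,:,::-1])
print(d["xyz"],"post pred",proj(d,[474.5,123.8,75]),"ring",proj(d,[474.5,123.8,55]))
for n,p in(("tcp6",6),):
    print("grasp pt",proj(d,np.array(s["position"])+R.from_quat(s["ee_rot"]).as_matrix()@[0,0,p]))
E
```

```text
clock: 1.35
position: [429.3, 198.0, 256.6]
ee_rot: [0.982, -0.187, 0.0, -0.0]
contact_force: [0.3, 0.5, 0.5]
gripper_width: 85.3
grasp_force: 0.0
clock: 2.15
position: [478.6, 134.0, 197.3]
ee_rot: [0.983, -0.186, 0.001, -0.001]
contact_force: [0.3, 0.4, 0.2]
gripper_width: 85.4
grasp_force: 0.0
2.15 [478.60434784 134.04452267 197.27517144] [[0.931, -0.365, 0.002], [-0.365, -0.931, 0.001], [0.001, -0.002, -1.0]]
[555.12053034 104.47083302 315.91761953] post pred [np.float64(293.86187516354954), np.float64(214.7711229478054)] ring [np.float64(292.8347583937598), np.float64(206.97706334458664)]
grasp pt [np.float64(279.88782356548757), np.float64(300.4898928879631)]
```

View pics/w1.png

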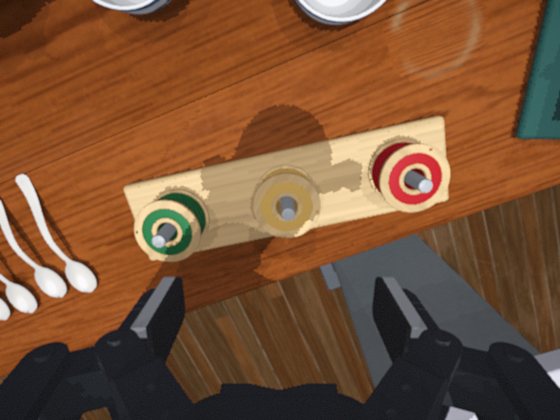

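The wrist view shows the straw reel's top ellipse centred at about (286,204) and its post tip near (288,214), a few pixels left of the prediction (293,207). I'll refine this with masks.

```bash
python3 - <<'E'
from h import *
d=arm.get_image("wrist");im=d["image"];hsv=cv2.cvtColor(im,cv2.COLOR_RGB2HSV)
for n,u,v,z in(("straw",286.5,204,55),("tip",288,214,75),("green ring",165,232,55),("red ring",413,178,55)):print(n,ray(d,u,v,z).round(1))
c=cv2.resize(im[155:275,225:350],None,fx=5,fy=5,interpolation=cv2.INTER_CUBIC)
cv2.imwrite("pics/w1c.png",c[:,:,::-1])
E
```

```text
straw [478.7 127.6  55. ]
tip [476.7 127.7  75. ]
green ring [493.2 232.7  55. ]
red ring [462.   25.2  55. ]
```

View pics/w1c.png

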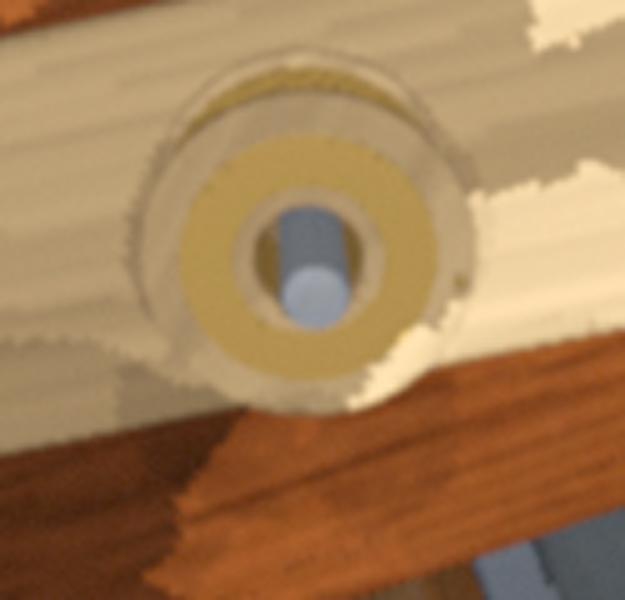

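The crop shows the ring centre at (308,257) → image (286.2,206) and the post tip at (287.6,214). Both cast to about (477,127.7). I'll move above it, go lower and re-measure.

```bash
python3 -m pendant '[[0.001,0.0068,0.01,0,0,0,0.0854],[0,0,0.02,0,0,0,0.0854],[0,0,0.02,0,0,0,0.0854],[0,0,0.02,0,0,0,0.0854],[0,0,0.012,0,0,0,0.0854],[0,0,0,0,0,0,0.0854],[0,0,0,0,0,0,0.0854],[0,0,0,0,0,0,0.0854]]'
python3 - <<'E'
from h import *
d=arm.get_image("wrist");im=d["image"];s=arm.read_state();print(s["position"])
print(proj(d,[477,127.5,55]),proj(d,[477,127.5,75]))
hsv=cv2.cvtColor(im,cv2.COLOR_RGB2HSV)
u,v=map(int,proj(d,[477,127.5,55]))
m=np.zeros(im.shape[:2],np.uint8);m[v-60:v+60,u-70:u+70]=1
for n,lo,hi in(("ring",(18,110,60),(30,255,255)),):
    k=cv2.inRange(hsv,lo,hi)*m;n_,l,st,ce=cv2.connectedComponentsWithStats(k);i=1+st[1:,4].argmax()
    c=max(cv2.findContours((l==i).astype(np.uint8),0,1)[0],key=cv2.contourArea);e=cv2.minEnclosingCircle(c);el=cv2.fitEllipse(c);print(st[i],e,el,ray(d,*el[0],55))
cv2.imwrite("pics/w2.png",im[:,:,::-1])
E
```

```text
clock: 3.05
position: [477.3, 126.7, 115.0]
ee_rot: [0.982, -0.186, 0.001, -0.0]
contact_force: [0.1, -0.1, 0.1]
gripper_width: 85.1
grasp_force: 0.0
[477.31873231 126.74395988 115.10194687]
[np.float64(278.5972104885861), np.float64(249.46066492782802)] [np.float64(278.5638988177128), np.float64(265.2555957792829)]
[ 240  217   74   67 2512] ((276.5, 249.0), 36.718624114990234) ((276.726318359375, 249.71051025390625), (66.06494903564453, 72.46541595458984), 90.04539489746094) [477.2544244 128.5909489  55.       ]
```

View pics/w2.png

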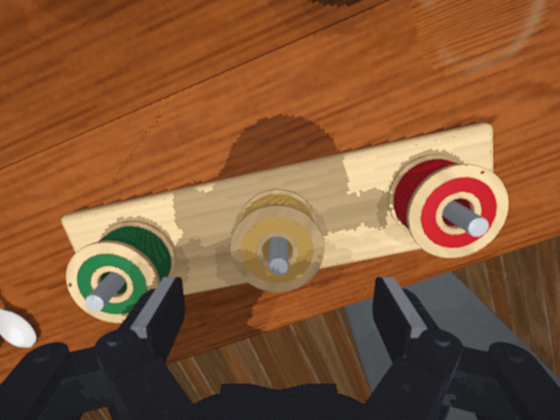

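The ring centre is at (276.7,249.7), which casts to (477.3,128.6). A 1.7 mm sideways correction is needed, and the fingers clear both neighbours. Now descend and close.

```bash
python3 -m pendant '[[0,-0.0017,0.008,0,0,0,0.0854],[0,0,0.01,0,0,0,0.0854],[0,0,0.01,0,0,0,0.0854],[0,0,0.01,0,0,0,0.0854],[0,0,0.01,0,0,0,0.0854],[0,0,0.01,0,0,0,0.0854],[0,0,0.006,0,0,0,0.0854],[0,0,0.004,0,0,0,0.0854],[0,0,0,0,0,0,0.0854],[0,0,0,0,0,0,0.0854]]'
python3 -m pendant '[[0,0,0,0,0,0,0.066],[0,0,0,0,0,0,0.066],[0,0,0,0,0,0,0.060],[0,0,0,0,0,0,0.060],[0,0,0,0,0,0,0.054],[0,0,0,0,0,0,0.05],[0,0,0,0,0,0,0.045],[0,0,0,0,0,0,0.04],[0,0,0,0,0,0,0.04],[0,0,0,0,0,0,0.04],[0,0,0,0,0,0,0.04],[0,0,0,0,0,0,0.04]]'
```

```text
clock: 4.1
position: [477.7, 128.3, 46.5]
ee_rot: [0.982, -0.186, 0.0, -0.0]
contact_force: [0.3, 0.2, -0.3]
gripper_width: 85.3
grasp_force: 0.0
clock: 5.3
position: [477.6, 128.1, 46.9]
ee_rot: [0.982, -0.186, 0.0, -0.0]
contact_force: [-0.9, 0.3, 5.4]
gripper_width: 54.9
grasp_force: 62.1
```

```bash
python3 -m pendant '[[0,0,-0.005,0,0,0,0.04],[0,0,-0.01,0,0,0,0.04],[0,0,-0.015,0,0,0,0.04],[0,0,-0.02,0,0,0,0.04],[0,0,-0.02,0,0,0,0.04],[0,0,-0.02,0,0,0,0.04],[0,0,-0.02,0,0,0,0.04],[0,0,-0.01,0,0,0,0.04],[0,0,-0.005,0,0,0,0.04],[0,0,0,0,0,0,0.04],[0,0,0,0,0,0,0.04],[0,0,0,0,0,0,0.04]]'
python3 - <<'E'
from h import *
d=arm.get_image("wrist");im=d["image"];cv2.imwrite("pics/w3.png",im[:,:,::-1])
s=arm.read_state();p=np.array(s["position"])
# reel top centre if centred on tool: top 8 above TCP
print(p,proj(d,[p[0],p[1],p[2]+8]))
# next move, to 20 mm short of the hole
t=np.array([482.3,-152.8])-60*np.array([.93,-.3665])
print("to -60:",R.from_quat(s["ee_rot"]).as_matrix().T@np.r_[t-p[:2],0])
E
```

```text
clock: 6.5
position: [477.0, 127.9, 170.3]
ee_rot: [0.982, -0.187, -0.001, 0.001]
contact_force: [-0.7, -0.8, -1.3]
gripper_width: 54.3
grasp_force: 63.3
[477.10592654 127.88510471 170.37093261] [np.float64(279.8780956882922), np.float64(320.5163926238329)]
to -60: [ 47.79447934 259.229004     0.35809115]
```

View pics/w3.png

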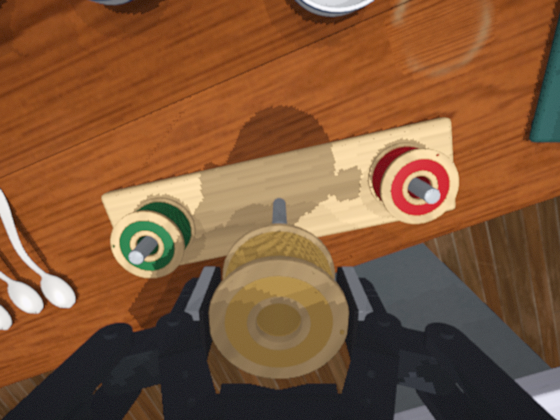

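The reel is held upright, with its top centred at (279.5,319), matching the gripper axis. Carry it to 60 mm short of the hole.

```bash
python3 -m pendant '[[0,0.01,0,0,0,0,0.04],[0.006,0.025,0,0,0,0,0.04],[0.006,0.035,0,0,0,0,0.04],[0.006,0.035,0,0,0,0,0.04],[0.006,0.035,0,0,0,0,0.04],[0.006,0.035,0,0,0,0,0.04],[0.006,0.035,0,0,0,0,0.04],[0.006,0.025,0,0,0,0,0.04],[0.006,0.015,0,0,0,0,0.04],[0,0.009,0,0,0,0,0.04],[0,0,0,0,0,0,0.04],[0,0,0,0,0,0,0.04]]'
python3 -m pendant '[[0,0,0,0,0,0,0.04],[0,0,0,0,0,0,0.04],[0,0,0,0,0,0,0.04]]'
python3 - <<'E'
from h import *
d=arm.get_image("wrist");im=d["image"];s=arm.read_state();print(s["position"])
print("hole pred",proj(d,[482.3,-152.8,81]))
c=im[120:360,140:420];cv2.imwrite("pics/w4.png",cv2.resize(c,None,fx=2.5,fy=2.5,interpolation=cv2.INTER_CUBIC)[:,:,::-1])
E
```

```text
clock: 7.75
position: [426.9, -130.2, 171.2]
ee_rot: [0.982, -0.187, -0.0, -0.0]
contact_force: [1.0, 0.1, -0.3]
gripper_width: 54.3
grasp_force: 63.5
clock: 8.05
position: [427.4, -129.9, 171.3]
ee_rot: [0.983, -0.186, 0.0, -0.0]
contact_force: [-0.1, 0.6, -1.6]
gripper_width: 54.4
grasp_force: 63.5
[ 427.36823749 -129.98652853  171.33775639]
hole pred [np.float64(281.4728340724002), np.float64(140.4806017142628)]
```

View pics/w4.png

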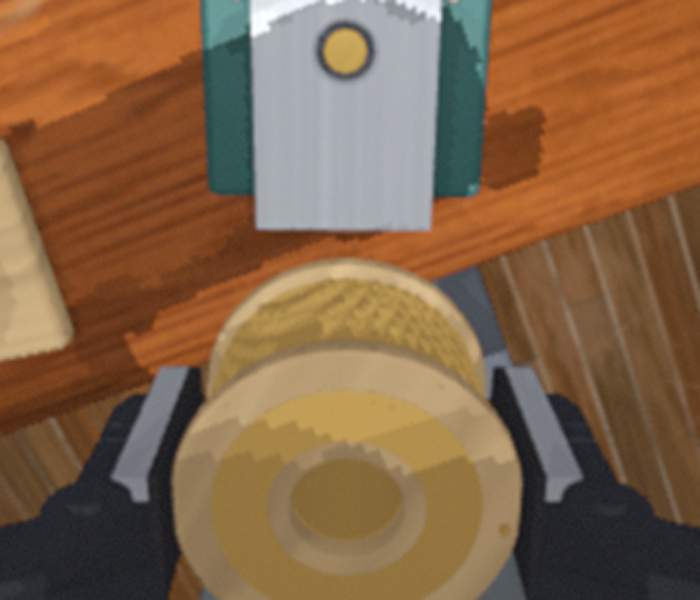

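The crop shows the hole at (346,50) → image (278.1,139.7), and the deck front edge level from (256,230) to (432,231), so the yaw is aligned.

```bash
python3 - <<'E'
from h import *
d=arm.get_image("wrist");s=arm.read_state();M=R.from_quat(s["ee_rot"]).as_matrix();p=np.array(s["position"])
f=lambda x,y,z:ray(d,140+(x+.5)/2.5-.5,120+(y+.5)/2.5-.5,z)
for n,x,y,z in(("hole",346,50,81),("dl",256,230,81),("dr",432,231,81),("dl2",250,20,81),("dr2",441,20,81),("reeltop",347,475,p[2]+8),("bore",347,498,p[2]+8)):
    q=f(x,y,z);print(n,q.round(1),(M.T@(q-p)).round(1))
E
```

```text
hole [ 483.5 -151.1   81. ] [59.9 -1.  90.3]
dl [ 448.4 -111.6   81. ] [ 12.8 -25.   90.3]
dr [ 431.  -155.1   81. ] [12.6 22.  90.3]
dl2 [ 498.8 -131.8   81. ] [ 67.2 -24.5  90.3]
dr2 [ 481.7 -175.5   81. ] [67.2 22.4 90.3]
reeltop [ 432.3 -131.3  179.3] [ 5.  -0.7 -8. ]
bore [ 428.3 -129.7  179.3] [ 0.8 -0.7 -8. ]
```

```bash
python3 -m pendant '[[0.01,-0.0004,0,0,0,0,0.04],[0.015,0,0,0,0,0,0.04],[0.012,0,0.006,0,0,0,0.04],[0,0,0.012,0,0,0,0.04],[0,0,0.012,0,0,0,0.04],[0,0,0.012,0,0,0,0.04],[0,0,0.008,0,0,0,0.04],[0,0,0.004,0,0,0,0.04],[0,0,0,0,0,0,0.04],[0,0,0,0,0,0,0.04],[0,0,0,0,0,0,0.04]]'
python3 -m pendant '[[0,0,0.001,0,0,0,0.04],[0,0,0.001,0,0,0,0.04],[0,0,0.001,0,0,0,0.04],[0,0,0,0,0,0,0.04],[0,0,0,0,0,0,0.04],[0,0,0,0,0,0,0.04]]'
```

```text
clock: 9.25
position: [462.3, -143.6, 117.8]
ee_rot: [0.982, -0.187, 0.001, -0.0]
contact_force: [-0.2, -0.1, -0.8]
gripper_width: 54.2
grasp_force: 63.4
clock: 9.85
position: [461.8, -143.6, 114.3]
ee_rot: [0.982, -0.187, 0.0, 0.0]
contact_force: [-0.0, 0.1, -1.2]
gripper_width: 54.5
grasp_force: 63.4
```

```bash
for i in 1; do :; done; python3 -m pendant '[[0,0,0.0005,0,0,0,0.04],[0,0,0.0005,0,0,0,0.04],[0,0,0,0,0,0,0.04],[0,0,0,0,0,0,0.04]]'
python3 -m pendant '[[0,0,0.0005,0,0,0,0.04],[0,0,0,0,0,0,0.04],[0,0,0,0,0,0,0.04]]'
python3 -m pendant '[[0,0,0.0005,0,0,0,0.04],[0,0,0,0,0,0,0.04],[0,0,0,0,0,0,0.04]]'
```

```text
clock: 10.25
position: [461.8, -143.6, 113.3]
ee_rot: [0.982, -0.187, -0.0, 0.0]
contact_force: [-0.4, 0.0, -2.0]
gripper_width: 54.3
grasp_force: 63.4
clock: 10.55
position: [461.9, -143.6, 112.9]
ee_rot: [0.982, -0.187, 0.0, 0.0]
contact_force: [-0.8, 0.7, -0.4]
gripper_width: 54.2
grasp_force: 63.7
clock: 10.85
position: [461.9, -143.6, 112.9]
ee_rot: [0.982, -0.186, 0.0, 0.0]
contact_force: [-3.2, 1.6, 5.9]
gripper_width: 54.3
grasp_force: 64.1
```

```bash
python3 -m pendant '[[0.002,0,0,0,0,0,0.04],[0.003,0,0,0,0,0,0.04],[0.003,0,0,0,0,0,0.04],[0.003,0,0,0,0,0,0.04],[0.002,0,0,0,0,0,0.04],[0,0,0,0,0,0,0.04],[0,0,0,0,0,0,0.04],[0,0,0,0,0,0,0.04]]'
python3 -m pendant '[[0.001,0,0,0,0,0,0.04],[0.001,0,0,0,0,0,0.04],[0,0,0,0,0,0,0.04],[0,0,0,0,0,0,0.04],[0,0,0,0,0,0,0.04]]'
```

```text
clock: 11.65
position: [472.5, -148.5, 112.9]
ee_rot: [0.982, -0.187, -0.001, 0.0]
contact_force: [-5.3, 1.7, 8.2]
gripper_width: 54.2
grasp_force: 64.5
clock: 12.15
position: [474.1, -149.2, 112.9]
ee_rot: [0.982, -0.187, -0.002, 0.0]
contact_force: [-6.0, 1.3, 8.9]
gripper_width: 54.4
grasp_force: 64.5
```

```bash
python3 -m pendant '[[0.001,0,0,0,0,0,0.04],[0,0,0,0,0,0,0.04],[0,0,0,0,0,0,0.04],[0,0,0,0,0,0,0.04]]'
python3 -m pendant '[[0.001,0,0,0,0,0,0.04],[0,0,0,0,0,0,0.04],[0,0,0,0,0,0,0.04],[0,0,0,0,0,0,0.04]]'
```

```text
clock: 12.55
position: [475.0, -149.5, 112.9]
ee_rot: [0.982, -0.187, -0.002, 0.0]
contact_force: [-6.2, 1.9, 10.2]
gripper_width: 54.5
grasp_force: 64.5
clock: 12.95
position: [475.9, -149.9, 112.9]
ee_rot: [0.982, -0.187, -0.002, 0.0]
contact_force: [-7.0, 1.5, 9.6]
gripper_width: 54.5
grasp_force: 64.5
```

```bash
python3 -m pendant '[[0,0,-0.0005,0,0,0,0.04],[0,0,0,0,0,0,0.04],[0,0,0,0,0,0,0.04]]'
python3 -m pendant '[[0.001,0,0,0,0,0,0.04],[0,0,0,0,0,0,0.04],[0,0,0,0,0,0,0.04],[0,0,0,0,0,0,0.04]]'
python3 -m pendant '[[0.001,0,0,0,0,0,0.04],[0,0,0,0,0,0,0.04],[0,0,0,0,0,0,0.04],[0,0,0,0,0,0,0.04]]'
```

```text
clock: 13.25
position: [477.2, -149.9, 112.9]
ee_rot: [0.982, -0.187, -0.0, 0.0]
contact_force: [-3.4, 0.5, 4.7]
gripper_width: 54.2
grasp_force: 64.0
clock: 13.65
position: [477.3, -149.9, 112.9]
ee_rot: [0.982, -0.187, -0.002, 0.0]
contact_force: [-6.0, 2.9, 7.8]
gripper_width: 54.3
grasp_force: 64.4
clock: 14.05
position: [477.4, -150.0, 113.0]
ee_rot: [0.982, -0.187, -0.002, -0.0]
contact_force: [-7.6, 6.0, 9.8]
gripper_width: 54.5
grasp_force: 64.6
```

```bash
python3 -m pendant '[[0.001,0,-0.0002,0,0,0,0.04],[0,0,0,0,0,0,0.04],[0,0,0,0,0,0,0.04],[0,0,0,0,0,0,0.04]]'
python3 -m pendant '[[0.001,0,0,0,0,0,0.04],[0,0,0,0,0,0,0.04],[0,0,0,0,0,0,0.04],[0,0,0,0,0,0,0.04]]'
python3 -m pendant '[[0.001,0,0,0,0,0,0.04],[0,0,0,0,0,0,0.04],[0,0,0,0,0,0,0.04],[0,0,0,0,0,0,0.04]]'
python3 -m pendant '[[0.001,0,0,0,0,0,0.04],[0,0,0,0,0,0,0.04],[0,0,0,0,0,0,0.04],[0,0,0,0,0,0,0.04]]'
```

```text
clock: 14.45
position: [477.4, -150.0, 113.0]
ee_rot: [0.982, -0.187, -0.003, -0.0]
contact_force: [-9.3, 7.5, 11.0]
gripper_width: 54.4
grasp_force: 64.7
clock: 14.85
position: [477.7, -150.2, 113.0]
ee_rot: [0.982, -0.187, -0.004, -0.0]
contact_force: [-11.3, 9.4, 13.8]
gripper_width: 54.6
grasp_force: 64.9
clock: 15.25
position: [478.0, -150.4, 113.0]
ee_rot: [0.982, -0.187, -0.005, -0.0]
contact_force: [-12.4, 11.5, 15.0]
gripper_width: 54.5
grasp_force: 65.1
clock: 15.65
position: [478.5, -150.6, 113.0]
ee_rot: [0.982, -0.187, -0.005, -0.0]
contact_force: [-13.5, 11.7, 17.3]
gripper_width: 54.5
grasp_force: 65.2
```

The vee is pushing the reel sideways (about 6 N along -tool y) and the deck load is growing. I'll ease both.

```bash
python3 -m pendant '[[0,0,-0.0006,0,0,0,0.04],[0,0,-0.0004,0,0,0,0.04],[0,0,0,0,0,0,0.04],[0,0,0,0,0,0,0.04],[0,0,0,0,0,0,0.04]]'
python3 -m pendant '[[0,-0.0006,0,0,0,0,0.04],[0,0,0,0,0,0,0.04],[0,0,0,0,0,0,0.04],[0,0,0,0,0,0,0.04]]'
```

```text
clock: 16.15
position: [478.9, -150.7, 113.1]
ee_rot: [0.982, -0.187, -0.005, -0.0]
contact_force: [-10.1, 9.5, 8.8]
gripper_width: 54.5
grasp_force: 64.4
clock: 16.55
position: [478.9, -150.6, 113.1]
ee_rot: [0.982, -0.187, -0.005, 0.0]
contact_force: [-9.8, 5.7, 8.8]
gripper_width: 54.4
grasp_force: 64.5
```

```bash
python3 -m pendant '[[0,0,-0.0004,0,0,0,0.04],[0.001,0,0,0,0,0,0.04],[0.001,0,0,0,0,0,0.04],[0,0,0,0,0,0,0.04],[0,0,0,0,0,0,0.04],[0,0,0,0,0,0,0.04]]'
python3 -m pendant '[[0.001,0,-0.0002,0,0,0,0.04],[0,0,0,0,0,0,0.04],[0,0,0,0,0,0,0.04],[0,0,0,0,0,0,0.04]]'
```

```text
clock: 17.15
position: [479.8, -151.0, 113.1]
ee_rot: [0.982, -0.188, -0.006, -0.0]
contact_force: [-12.1, 7.7, 8.8]
gripper_width: 54.5
grasp_force: 64.5
clock: 17.55
position: [480.5, -151.3, 113.1]
ee_rot: [0.982, -0.188, -0.007, -0.0]
contact_force: [-11.9, 8.9, 8.6]
gripper_width: 54.3
grasp_force: 64.4
```

```bash
python3 -m pendant '[[0.001,-0.0003,-0.0004,0,0,0,0.04],[0.001,0,-0.0002,0,0,0,0.04],[0,0,0,0,0,0,0.04],[0,0,0,0,0,0,0.04],[0,0,0,0,0,0,0.04]]'
python3 -m pendant '[[0.001,0,-0.0002,0,0,0,0.04],[0,0,0,0,0,0,0.04],[0,0,0,0,0,0,0.04],[0,0,0,0,0,0,0.04]]'
python3 - <<'E'
from h import *
s=arm.read_state();M=R.from_quat(s["ee_rot"]).as_matrix();print(M.round(4).tolist(),M.T@s["contact_force"])
d=arm.get_image("scene");u,v=map(int,proj(d,[482,-152,100]))
cv2.imwrite("pics/s1.png",cv2.resize(d["image"][v-60:v+45,u-70:u+70,::-1],None,fx=5,fy=5,interpolation=cv2.INTER_CUBIC))
E
```

```text
clock: 18.05
position: [481.5, -151.7, 113.2]
ee_rot: [0.982, -0.188, -0.008, -0.0]
contact_force: [-12.5, 8.2, 7.8]
gripper_width: 54.2
grasp_force: 64.3
clock: 18.45
position: [482.1, -151.9, 113.2]
ee_rot: [0.982, -0.188, -0.008, -0.0]
contact_force: [-13.4, 9.4, 8.6]
gripper_width: 54.5
grasp_force: 64.3
[[0.9292, -0.3691, -0.0162], [-0.3691, -0.9294, 0.0035], [-0.0163, 0.0027, -0.9999]] [-16.04513814  -3.7484895   -8.3668882 ]
```

View pics/s1.png

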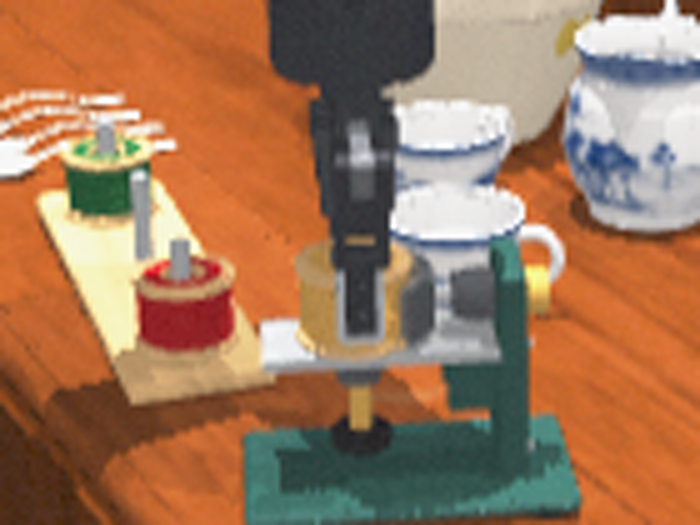

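The scene view shows the reel seated flat on the deck against both felt pads, with the axle below it at (358,400). One more small nudge, then settle and check steadiness.

```bash
python3 -m pendant '[[0.001,-0.0002,-0.0003,0,0,0,0.04],[0,0,0,0,0,0,0.04],[0,0,0,0,0,0,0.04],[0,0,0,0,0,0,0.04],[0,0,0,0,0,0,0.04],[0,0,0,0,0,0,0.04]]'
python3 -m pendant '[[0,0,0,0,0,0,0.04],[0,0,0,0,0,0,0.04],[0,0,0,0,0,0,0.04],[0,0,0,0,0,0,0.04],[0,0,0,0,0,0,0.04],[0,0,0,0,0,0,0.04],[0,0,0,0,0,0,0.04],[0,0,0,0,0,0,0.04]]'
python3 - <<'E'
from h import *
s=arm.read_state();M=R.from_quat(s["ee_rot"]).as_matrix();print(s["position"],M[:,2],M.T@s["contact_force"])
d=arm.get_image("wrist");print("hole estimate vs reel, tool axes:",M.T@(np.array([482.9,-151.9,81])-s["position"]))
im=cv2.resize(d["image"][160:400,140:420,::-1],None,fx=2.5,fy=2.5,interpolation=cv2.INTER_CUBIC);cv2.imwrite("pics/w5.png",im)
p=np.array(s["position"]);f=lambda x,y,z:M.T@(ray(d,140+(x+.5)/2.5-.5,160+(y+.5)/2.5-.5,z)-p)
np.set_printoptions(suppress=True,precision=1)
E
```

```text
clock: 19.1
position: [482.6, -152.1, 113.3]
ee_rot: [0.982, -0.188, -0.009, -0.0]
contact_force: [-13.5, 9.2, 6.7]
gripper_width: 54.5
grasp_force: 64.3
clock: 19.9
position: [482.6, -152.1, 113.3]
ee_rot: [0.982, -0.188, -0.009, -0.0]
contact_force: [-14.4, 9.2, 7.6]
gripper_width: 54.3
grasp_force: 64.3
[ 482.58057586 -152.08080342  113.2809591 ] [-0.01742926  0.00364094 -0.99984147] [-16.8901756   -3.16793425  -7.26694163]
hole estimate vs reel, tool axes: [ 0.79623567 -0.38465927 32.27093255]
```

View pics/w5.png

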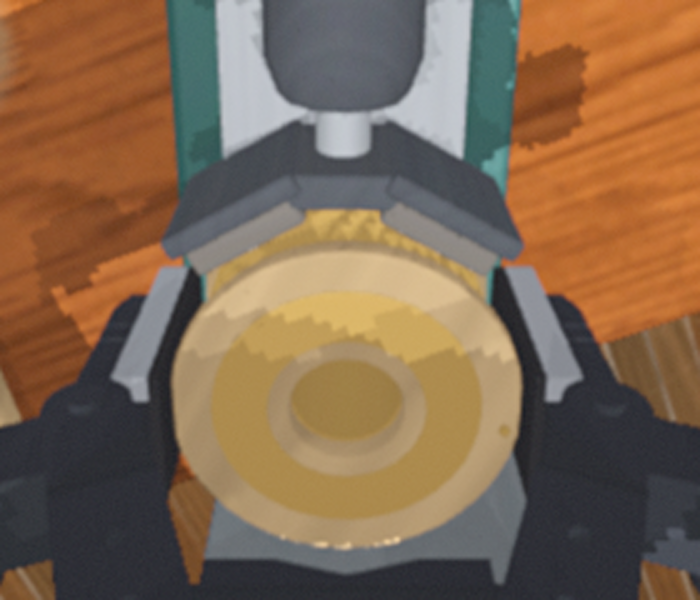

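The wrist view shows the reel central in the vee, with both pads touching and the bore at (346,400) in line with the shoe rod at (343,130). Readings are steady at about 5.7 mm of travel, so I'm handing it in.

```bash
python3 -c "
from bench import arm
print(arm.job_done())"
```

```text
the job is handed in; nothing more can be done
None
```

The straw reel is flat on the deck and still gripped, pushed about 5.7 mm into the brake shoe by my estimate (6 mm is dead centre), with its bore within about 1 mm of the axle hole; I've handed the job in, but it returned no verdict.

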